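# Wind the pellet press down onto its die

## Robot

A 6-joint arm with a two-finger parallel gripper is mounted at the origin on the work surface. World frame = base frame: x ahead of the robot, y to its left, z up, the work surface at z = 0. Lengths are in m, angles in degrees, forces in N, time in s.
With the tool pointing down it reaches from about 0.325 to 0.85 m from the base axis. Payload 15.5 kg.
Tool frame: the origin (TCP) lies at the very end of the fingers, on their centre line; the grasp point (between the pads) lies arm.grip_depth behind it (arm.grip_depth is the distance from the TCP to the grasp point, in m); z points along the fingers, y is the line along which they close (so a half turn about z gives the same grasp; the last joint's range is limited). The gripper opens to 91 mm and grips with 3 to 60 N. Pads are 32 mm wide; open, the fingers measure 118 mm over their backs; the gripper's body (76 mm by 178 mm) begins 60 mm behind the grasp point.
Start: joints at [-77.894, 28.281, 77.091, -0, 74.628, -5.472], TCP at [0.189, -0.596, 0.214] pointing down, gripper open.
Joint ranges: [-166.48, 166.48], [-47.26, 123.95], [12.59, 153.08], [-70.14, 250.14], [6.76, 159.57], [-176.63, 176.63]. Speed limits (degrees/s): [108.29, 108.29, 147.25, 172.46, 172.46, 172.46].

## Interface

Orientations are given as a 3x3 rotation matrix whose columns are the frame's x, y, z axes.
In Python, from rig import arm gives the robot as it stands. Calls block until the motion is done:
- arm.move_to(position, orientation): joint-space move of the TCP to a pose.
- arm.move_l(position, orientation=None, feed=0.15): straight line of the TCP; orientation=None keeps the orientation; feed is the mean speed in m/s.
- arm.move_joints(angles): joint-space move.
- arm.grip(opening): finger opening in m; the grip force is fixed at half the most; returns when the fingers have stopped.
- arm.sleep(seconds).
- arm.solve_ik(position, orientation): joint angles nearest the present ones, or None.
- arm.snapshot(name): name is "scene" or "top" or "wrist"; returns the picture (384x512x3 uint8, red, green, blue); there is no depth.
- arm.get_calibration(name): a dict with "intrinsics" (3x3 intrinsics, pixels), "cam_to_world" (4x4, takes a point from camera to world coordinates). Camera axes: x right, y down, z forward; pixel columns grow to the right and rows downward; lengths in m; the calibration is good to about 2 mm. The wrist camera is an equidistant fisheye: a pixel r from the principal point sees the ray r / f radians off the axis. A picture is of the moment at which its call begins: read the wrist's pose just before it. get_calibration takes no time and is no camera call; for the wrist camera it gives the pose at the moment of the call.
A pose or a line that the arm cannot do raises arm.Unreachable and nothing moves.
- arm.sign_off(): hands the job in; it is judged then, once.
Readings, each from a call of its own:
- arm.current_t(): time.
- arm.current_joint_positions(): joint angles.
- arm.current_dq(): joint speeds.
- arm.current_tau(): joint torques, N m.
- arm.current_ee_pos(): TCP position.
- arm.current_tool_rot(): TCP orientation.
- arm.current_force(): force on the tool from outside, world axes, zero at the start.
- arm.current_torque(): the same for the moment, N m.
- arm.current_width(): finger opening in m.
- arm.current_grasp_force(): force on a finger pad.
Only numpy, scipy, OpenCV 4.12 (cv2) and the standard library are available. Lean on these libraries where they do the work, as an engineer would, in place of code of your own. Each camera call takes 0.05 s, during which the arm holds its last target. There are 200 camera calls.

## Task

Get the pellet press ready for pumping: wind its handwheel clockwise (seen from above), pushing the upright handle round, until the screw's pressure pad comes down firmly on the die's plunger and the wheel will turn no further. Only snug it up, without forcing the wheel, then let go; leave the pump lever and the other things on the bench alone.

Things in the scene. Friction and masses are not known exactly. Their poses are not given: they have to be found in the camera images.
- press: compact pellet press, fixed to the bench: white base 150 x 210 mm, 62 mm high; two columns 74 mm either side along its y; white crosshead 64 x 196 mm, its nuts up to 213 mm high. Origin on the bench under the middle; -x is its front (gauge and valve knob, reaching 120 mm forward). The vertical lead screw with the handwheel on top is on its axis, a fixed steel die under it
- wheel (a joint): angle of the handwheel: 0 when the pad stands on the plunger (hard stop), positive = wound up from there, anticlockwise seen from above; 2 pi per turn, and each turn moves the screw and the wheel together 5 mm up or down. It starts 1.1 to 2.5 turns above the stop. Turning takes about 2 N at the handle; it stays where left. At the stop the handle still gives springily, about 2 N more per mm, and springs back.
- hub_top (a point): top of the nut on the hub of the bare aluminium handwheel, on its vertical axis. The wheel is 140 mm across, with a rim (radius 50 to 70 mm) and three spokes; the rim's top is 7 mm below this point. When the pad is down this point is 243 mm above the bench.
- handle_mid (a point): middle of the handwheel's grey plastic handle, a round vertical grip 23 mm thick and 54 mm tall that revolves freely on its own pin, 58 mm from the wheel's axis. This point is 27 mm below the handle's top, 27 mm above its lower end and 33 mm above the top of the rim. It goes round with the wheel.
- pad_face (a point): centre of the underside of the screw's steel pressure pad (36 mm across, 12 mm thick)
- die_top (a point): centre of the top of the die's plunger (24 mm across), 140 mm above the bench, right below the pad: the stop
- pump_lever (a joint): angle of the pump lever at the right side of the press (its -y): a 12 mm steel bar with a black sleeve. It stays where it is left; to be left alone. Positive lifts its grip
- lever_grip (a point): middle of the pump lever's black sleeve (21 mm thick, 90 mm long), in front of and to the right of the press, about 90 mm above the bench
- mortar: white ceramic mortar bowl, 84 mm across and 36 mm high, origin under its middle; bystander
- salt_jar: amber jar, 60 mm across and 85 mm high, origin under its middle; bystander
- spare_die: spare steel die, 56 mm across and 70 mm high, origin under its middle; bystander
- spatula: slim steel laboratory spatula, 158 mm long, 10 mm wide and 6 mm thick, lying flat, origin under its middle; bystander

How it is judged (in metres and radians):
At the end, for the whole second after the job is handed in: The handwheel is within 20 degrees (0.35 rad, 0.3 mm of screw travel) of the hard stop where the pad stands on the die's plunger, and at rest (value of joint wheel below 0.35 rad and velocity of joint wheel between -0.2 and 0.2 rad/s); the robot touches nothing.
It fails at once if the handwheel is forced (over 60 N on the wheel or its handle) (contact force between wheel and anything else above 60 N).
It fails at once if the pump lever is moved (over 0.1 rad) (value of joint pump_lever above 0.1 rad or value of joint pump_lever below -0.1 rad).
It fails at once if a bystander is shifted (over 30 mm) (distance of any of mortar, salt_jar, spare_die, spatula from where it was at the start of the episode above 0.03 m).
It also fails if it takes over 58 s, if anything falls off the work surface, if the arm or the gripper's body presses on something with over 40 N, if the wrist force passes 120 N, or if a joint passes its speed limit or range.

## Working session

There is one attempt and no reset: what is moved stays moved. The work goes in short steps, each a Python script; the robot and the scene stay as the last script left them, time stands still between calls to the robot, and variables do not carry over. Pictures are saved under pics/ and viewed, at most 10 in all, crops included, and the job is handed in when it is done.

```bash
mkdir -p pics; ls
python3 - <<'E'
from rig import arm
import cv2,numpy as np
for n in("scene","top"):
    cv2.imwrite(f"pics/{n}0.png",cv2.resize(arm.snapshot(n)[:,:,::-1],(800,600),interpolation=cv2.INTER_CUBIC))
    c=arm.get_calibration(n);print(n,np.round(c["intrinsics"],2).tolist(),np.round(c["cam_to_world"],4).tolist())
print(arm.grip_depth,arm.current_t(),arm.current_tool_rot())
E
```

```text
pics
scene [[454.65, 0.0, 258.74], [0.0, 454.65, 191.04], [0.0, 0.0, 1.0]] [[0.818, 0.3268, -0.4734, 1.0461], [0.5752, -0.4716, 0.6684, -0.6473], [-0.0048, -0.819, -0.5737, 0.7584], [0.0, 0.0, 0.0, 1.0]]
top [[381.3, 0.0, 254.52], [0.0, 381.3, 189.69], [0.0, 0.0, 1.0]] [[-0.0006, -0.9948, 0.1018, 0.472], [-0.9998, 0.0024, 0.0173, 0.0533], [-0.0175, -0.1017, -0.9947, 0.9806], [0.0, 0.0, 0.0, 1.0]]
0.0188 0.1 [[ 9.53324783e-01  3.01946708e-01 -2.08721889e-04]
 [ 3.01946755e-01 -9.53324192e-01  1.06859315e-03]
 [ 1.23678558e-04 -1.08173923e-03 -9.99999407e-01]]
```

View pics/scene0.png

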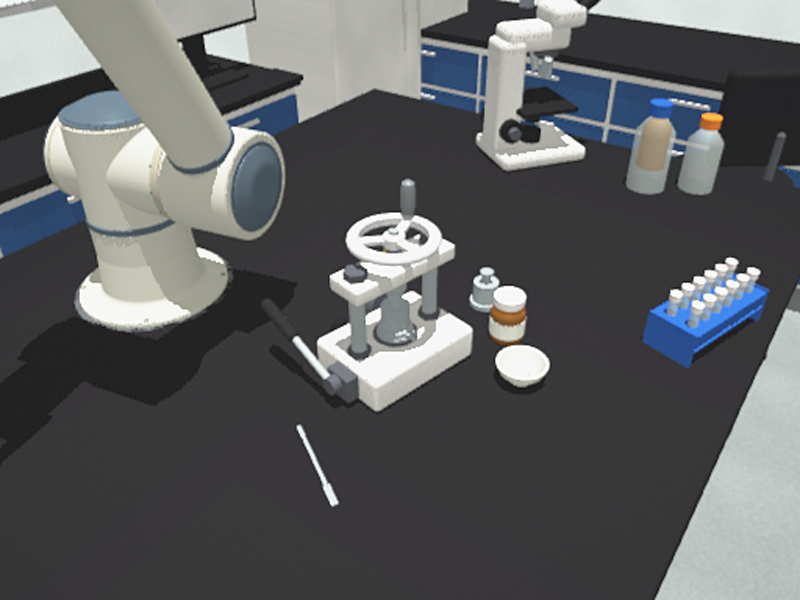

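View pics/top0.png

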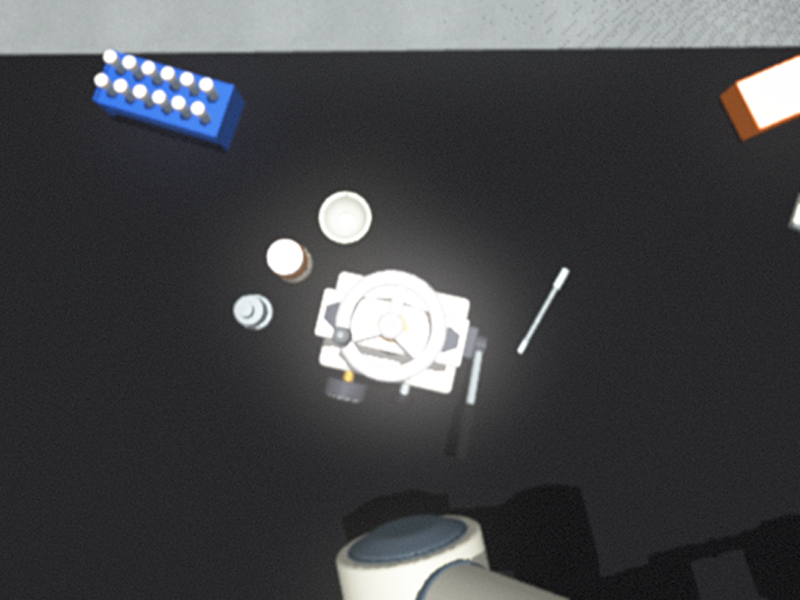

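The scene shows the press with the hub at about (393,232) and the handle top at (408,181). In the top view (800x600) the hub is at (391,325) and the handle top at (342,336). The pump lever and the bystanders are all well below wheel height.

Run:
```python
from rig import arm
import numpy as np
def ray(n,u,v):
    c=arm.get_calibration(n);K=np.array(c["intrinsics"]);T=np.array(c["cam_to_world"])
    d=T[:3,:3]@np.linalg.solve(K,[u*.64,v*.64,1]);return T[:3,3],d/np.linalg.norm(d)
def tri(a,b):
    (p,d),(q,e)=ray("top",*a),ray("scene",*b)
    s=np.linalg.lstsq(np.c_[d,-e],q-p,rcond=None)[0];x,y=p+s[0]*d,q+s[1]*e
    return (x+y)/2,np.linalg.norm(x-y)
h,g=tri((391,325),(393,230)),tri((342,336),(408,181));print("hub",h,"handle top",g)
def atz(n,u,v,z):
    p,d=ray(n,u,v);return p+d*(z-p[2])/d[2]
for z in(.248,.252,.256): print(z,atz("top",391,325,z),atz("top",342,336,z+.053),np.linalg.norm((atz("top",391,325,z)-atz("top",342,336,z+.053))[:2]),"rim centre",atz("top",390.5,326,z-.007),"scene hub",atz("scene",393,230,z))
print(arm.current_force())
# reach check of circle
c=h[0]
R=np.array([[1,0,0],[0,-1,0],[0,0,-1.]])
for a in range(0,360,30):
    for nm,RR in(("x",R),("y",np.array([[0,1,0],[1,0,0],[0,0,-1.]]))):
        j=arm.solve_ik([c[0]+.058*np.cos(np.radians(a)),c[1]+.058*np.sin(np.radians(a)),.262],RR);print(a,nm,None if j is None else np.round(j,0))
```

```text
hub (array([0.51288121, 0.07528741, 0.25025725]), np.float64(0.0035537074369200103)) handle top (array([0.49891885, 0.13064372, 0.30185523]), np.float64(0.006754297466971157))
0.248 [0.51160474 0.07425069 0.248     ] [0.4962728  0.12865377 0.301     ] 0.05652224466699262 rim centre [0.51074141 0.07507184 0.241     ] scene hub [0.51179901 0.07975341 0.248     ]
0.252 [0.51138864 0.07413607 0.252     ] [0.49613008 0.12821004 0.305     ] 0.05618556043162345 rim centre [0.51053202 0.07495387 0.245     ] scene hub [0.51598664 0.07405507 0.252     ]
0.256 [0.51117254 0.07402146 0.256     ] [0.49598736 0.1277663  0.309     ] 0.055848882457797726 rim centre [0.51032264 0.07483591 0.249     ] scene hub [0.52017427 0.06835672 0.256     ]
[ 0.06958799 -0.34847398  0.47459677]
0 x [ 2. 22. 80. -0. 78. 92.]
0 y [ 2. 22. 80. -0. 78.  2.]
30 x [ 5. 22. 81. -0. 78. 95.]
30 y [ 5. 22. 81. -0. 78.  5.]
60 x [ 7. 20. 83. -0. 77. 97.]
60 y [ 7. 20. 83. -0. 77.  7.]
90 x [ 8. 18. 86. -0. 76. 98.]
90 y [ 8. 18. 86. -0. 76.  8.]
120 x [ 8. 15. 90. -0. 74. 98.]
120 y [ 8. 15. 90. -0. 74.  8.]
150 x [ 5. 13. 93. -0. 73. 95.]
150 y [ 5. 13. 93. -0. 73.  5.]
180 x [ 2. 12. 95. -0. 73. 92.]
180 y [ 2. 12. 95. -0. 73.  2.]
210 x [-2. 12. 95. -0. 73. 88.]
210 y [-2. 12. 95. -0. 73. -2.]
240 x [-4. 14. 92. -0. 74. 86.]
240 y [-4. 14. 92. -0. 74. -4.]
270 x [-5. 16. 89. -0. 75. 85.]
270 y [-5. 16. 89. -0. 75. -5.]
300 x [-4. 19. 85. -0. 76. 86.]
300 y [-4. 19. 85. -0. 76. -4.]
330 x [-1. 21. 82. -0. 77. 89.]
330 y [-1. 21. 82. -0. 77. -1.]
```

```bash
cat > h.py <<'E'
from rig import arm
import numpy as np
C=np.array([.512,.075]);Z=.262
R=np.array([[0,1,0],[1,0,0],[0,0,-1.]])
def P(a,z=Z,r=.058): a=np.radians(a);return [C[0]+r*np.cos(a),C[1]+r*np.sin(a),z]
def push(a,a_end,step=10,lim=10,feed=.1):
    """go clockwise from a; stop when the tangential reaction exceeds lim; returns angle"""
    log=[]
    while a>a_end:
        a-=step;arm.move_l(P(a),R,feed=feed)
        f=np.array(arm.current_force()[:2])-F0;r=np.radians(a)
        ft=-(f@[np.sin(r),-np.cos(r)]);fr=f@[np.cos(r),np.sin(r)]
        log.append((a,round(ft,1),round(fr,1)))
        if ft>lim or np.hypot(*f)>25: break
    print(log,"t",arm.current_t());return a
F0=np.zeros(2)
E
python3 - <<'E'
import h;from h import *
import cv2
p=arm.current_ee_pos()
arm.move_l([p[0],p[1],.42]);arm.grip(0)
arm.move_to(P(155,.42),R);arm.move_l(P(155),R,feed=.2)
arm.sleep(.2);print(arm.current_t(),arm.current_force(),arm.current_width())
h.F0=np.array(arm.current_force()[:2]);np.save("F0.npy",h.F0)
h.push(155,75)
for n in("scene","top"): cv2.imwrite(f"pics/{n}1.png",cv2.resize(arm.snapshot(n)[90:260,150:380,::-1],(690,510),interpolation=cv2.INTER_CUBIC))
E
```

```text
6.7667 [-0.35096723 -0.84008685  0.47334623] 0.0001548919845416252
[(145, np.float64(-1.1), np.float64(0.2)), (135, np.float64(-0.3), np.float64(0.1)), (125, np.float64(-0.9), np.float64(-0.2)), (115, np.float64(-0.3), np.float64(1.6)), (105, np.float64(-0.9), np.float64(0.3)), (95, np.float64(-1.0), np.float64(0.4)), (85, np.float64(0.2), np.float64(1.0)), (75, np.float64(0.7), np.float64(0.5))] t 8.7667
```

View pics/scene1.png

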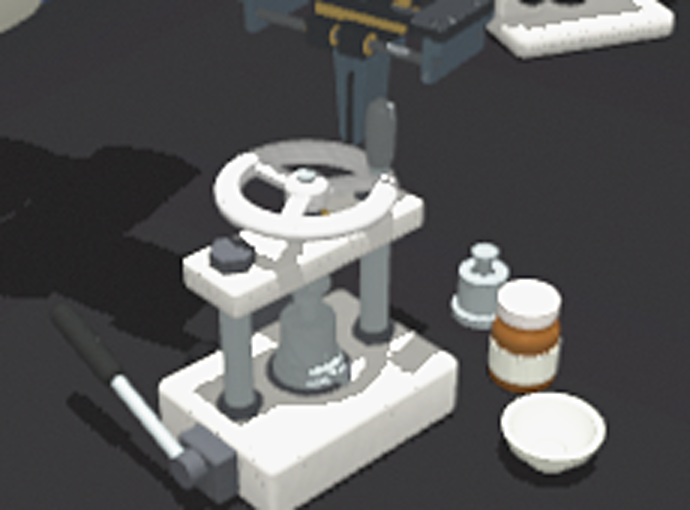

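The handle at (381,135) of the crop has moved round, with the fingers behind it and clear of the rim. Next I wind on until the reaction rises.

Run:
```python
import h;from h import *
import cv2
h.F0=np.load("F0.npy")
a=h.push(75,75-960);np.save("a.npy",a)
arm.sleep(.2);print(a,arm.current_force(),arm.current_ee_pos(),P(a))
cv2.imwrite("pics/scene2.png",cv2.resize(arm.snapshot("scene")[90:260,150:380,::-1],(690,510),interpolation=cv2.INTER_CUBIC))
```

```text
[(65, np.float64(-0.3), np.float64(-0.3)), (55, np.float64(-0.2), np.float64(0.8)), (45, np.float64(1.1), np.float64(1.7)), (35, np.float64(0.5), np.float64(0.3)), (25, np.float64(0.8), np.float64(0.1)), (15, np.float64(1.8), np.float64(0.7)), (5, np.float64(1.2), np.float64(-0.6)), (-5, np.float64(1.2), np.float64(-0.2)), (-15, np.float64(1.1), np.float64(-0.5)), (-25, np.float64(1.4), np.float64(-0.1)), (-35, np.float64(0.9), np.float64(-0.3)), (-45, np.float64(2.0), np.float64(0.5)), (-55, np.float64(0.9), np.float64(0.5)), (-65, np.float64(1.9), np.float64(0.0)), (-75, np.float64(1.4), np.float64(-0.3)), (-85, np.float64(1.3), np.float64(-0.6)), (-95, np.float64(0.6), np.float64(-0.8)), (-105, np.float64(0.6), np.float64(-0.0)), (-115, np.float64(0.8), np.float64(-1.1)), (-125, np.float64(-0.2), np.float64(-0.6)), (-135, np.float64(-1.4), np.float64(0.3)), (-145, np.float64(-0.6), np.float64(-0.6)), (-155, np.float64(-0.6), np.float64(-1.0)), (-165, np.float64(0.6), np.float64(0.3)), (-175, np.float64(-0.5), np.float64(-0.3)), (-185, np.float64(-1.4), np.float64(-0.1)), (-195, np
[... 177 characters left out ...]
oat64(0.1), np.float64(2.2)), (-245, np.float64(-0.2), np.float64(1.3)), (-255, np.float64(0.2), np.float64(1.1)), (-265, np.float64(-0.1), np.float64(0.9)), (-275, np.float64(0.3), np.float64(1.0)), (-285, np.float64(0.3), np.float64(-0.2)), (-295, np.float64(0.2), np.float64(1.3)), (-305, np.float64(-0.3), np.float64(1.6)), (-315, np.float64(0.2), np.float64(0.4)), (-325, np.float64(0.1), np.float64(0.5)), (-335, np.float64(1.9), np.float64(0.3)), (-345, np.float64(2.8), np.float64(1.9)), (-355, np.float64(18.2), np.float64(-1.9))] t 19.6167
-355 [-4.23172145 16.03797621  0.37182506] [0.56864669 0.08218553 0.26170201] [np.float64(0.5697792924893212), np.float64(0.08005503307936418), 0.262]
```

View pics/scene2.png

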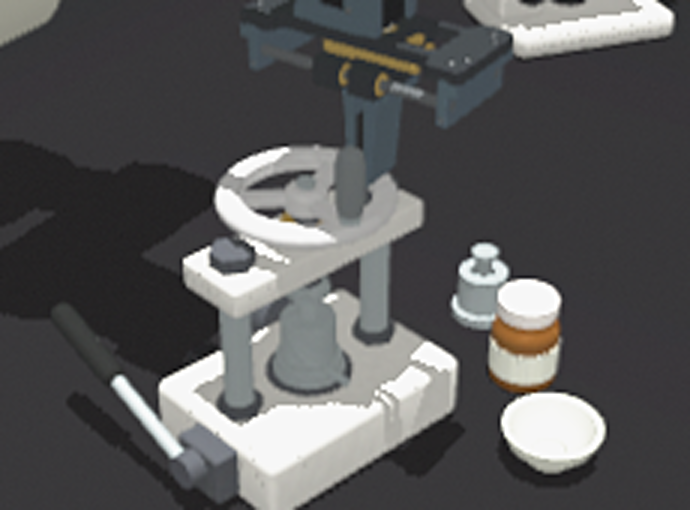

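The wheel stopped after about 1.37 turns with roughly 2 N/mm of spring. That agrees with the measured hub height of 0.250 m, which is 1.4 turns above the stop. I'll back off along the arc, lift away and check.

Run:
```python
from h import *
import cv2
for a in(-350,-345,-335,-325): arm.move_l(P(a),R,feed=.05)
print(arm.current_force())
arm.move_l(P(-325,.42),R,feed=.15);arm.sleep(.3)
a=arm.snapshot("scene")[90:260,150:380,::-1]
arm.sleep(.5);b=arm.snapshot("scene")[90:260,150:380,::-1]
print(np.abs(a.astype(int)-b).max(),arm.current_t(),arm.current_force())
cv2.imwrite("pics/scene3.png",cv2.resize(b,(690,510),interpolation=cv2.INTER_CUBIC))
```

```text
[ 0.95724136 -1.42074153  0.33418555]
81 23.1667 [-1.18750226 -0.78268306 -0.12952839]
```

View pics/scene3.png

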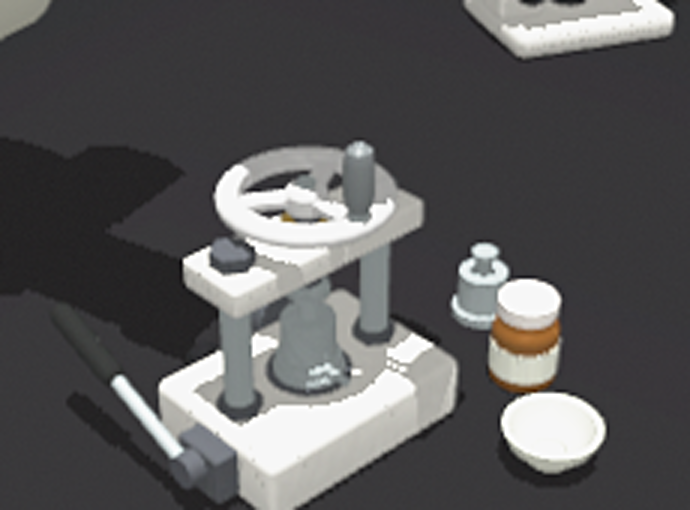

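The handle has sprung back about 7 mm, now at (358,180) against (349,185) before. That is about the spring's give, so the wheel rests at the stop. The gripper is clear and the bystanders and lever haven't moved.

```bash
python3 -c "
from rig import arm
print(arm.sign_off())"
```

```text
the job is handed in; nothing more can be done
None
```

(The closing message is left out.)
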